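# Set the bar clamp's tail jaw up to a blank and hold its pin home

## Task

Get the laminated blank on the bar clamp ready for tightening: first slide it along the bar, without lifting it, until its end sits flat against the screw's pad; then pull up the spring plunger on the sliding tail jaw, move the jaw one hole (50 mm) towards the blank and let the pin drop fully home in that next hole. Finish holding: keep the knob gripped with the pin fully home, so that it stays engaged for whoever winds the screw, and do not let go. Leave the other things on the bench where they are.

Things in the scene. Friction and masses are not known exactly. Their poses are not given: they have to be found in the camera images.
- clamp: The bar clamp, bolted to the bench. Origin on the bench under the middle of the bar; its y axis runs along the bar towards the screw head, z up. The aluminium bar is 40 mm wide, its top 45 mm above the bench, it runs from y = -290 to +235 mm and has a row of 13 mm holes every 50 mm along its centre line. Screw head casting from y = 180 to 230 mm, up to 81 mm above the bench; screw and cross handle reach y = 310 mm.
- pad_face (a point): Centre of the flat face of the screw's round pad (36 mm diameter), 64 mm above the bench; the face looks along the clamp's -y. The screw is stiff and stays as it is; how far it is wound out differs from start to start (pad 147 to 165 mm along the clamp's +y).
- blank: The laminated hardwood blank, five blocks in a row, 60 mm (its x) by 200 mm (its y, along the bar) by 38 mm high, about 0.3 kg, lying on top of the bar between the pad and the tail jaw. Origin at the centre of its underside, 45 mm above the bench.
- blank_end (a point): Centre of the blank's end face that looks to the pad: 100 mm along its y and 19 mm above its underside.
- jaw_face (a point): Centre of the tail jaw's flat clamping face (60 mm wide, 38 mm high, top 84 mm above the bench), which looks along the clamp's +y to the blank. It is 50 mm from the plunger's axis.
- tail_jaw (a joint): How far the tail jaw has slid along the bar towards the screw head, in m: 0 at the start, where its pin sits in a hole; the next hole towards the blank is at 0.05 (about 1.5 mm of play). The jaw slides with about 1.5 N of friction once the pin is out.
- plunger (a joint): How far the spring plunger is pulled up, in m: 0 with the pin fully home, 10 mm deep in its hole; pulled 10 mm or more the round-nosed pin clears the bar; stop at 16 mm. The spring pushes the pin down with 6 N at 0 and 10 N at the stop.
- knob: The black round knob on top of the plunger, on the tail jaw: 30 mm diameter, 25 mm tall. Origin at the centre of its underside, 85 mm above the bench when the pin is home (its widest part 5 to 21 mm above the origin); it rises and slides with the plunger. Below it stands a 22 mm steel barrel, its top 6 mm under the knob. Axes parallel to the clamp's.
- glue_bottle: Bystander: white glue bottle, 62 mm diameter, 168 mm tall; origin at the centre of its underside.
- sanding_block: Bystander: cork sanding block, 65 x 110 x 29 mm; origin at the centre of its underside.
- mallet: Bystander: wooden mallet lying down, 62 x 115 x 55 mm head, handle along its -x axis; origin at the centre of its underside.
- offcut: Bystander: short timber offcut, 60 x 90 x 38 mm; origin at the centre of its underside.
- tape_measure: Bystander: tape measure, 72 x 40 x 62 mm; origin at the centre of its underside.
- dowel_box: Bystander: small open plywood box of dowels, 75 x 105 x 30 mm; origin at the centre of its underside.

How it is judged:
By the outcome, as a careful person would: the job done as asked, in the order asked, and still so for the second after the job is handed in, while the arm keeps its last pose, push and grip.
It also fails if it takes over 42 s, if anything falls off the work surface, if the arm or the gripper's body presses on something with over 40 N, if the wrist force passes 120 N, or if a joint passes its speed limit or range.

## Robot

A 7-joint arm with a two-finger parallel gripper is mounted at the origin on the work surface. World frame = base frame: x ahead of the robot, y to its left, z up, the work surface at z = 0. Lengths are in m, angles in rad, forces in N, time in s.
With the tool pointing down it reaches from about 0.425 to 0.925 m from the base axis. Payload 6.8 kg.
Tool frame: the origin (TCP) lies at the very end of the fingers, on their centre line; the grasp point (between the pads) lies 19 mm behind it (arm.hold_point_z is the z of the grasp point in the tool frame, in m); z points along the fingers, y is the direction in which the jaws open and shut (so a half turn about z gives the same grasp; the last joint's range is limited). The gripper opens to 88 mm and grips with 3 to 60 N. Pads are 20 mm wide; open, the fingers measure 115 mm over their backs; the gripper's body (75 mm by 178 mm) begins 61 mm behind the grasp point.
Start: joints at [-1.244, 0.477, 0.022, 1.555, -0.011, 1.109, -0.083], TCP at [0.284, 0.612, 0.223] pointing down, gripper open.
Joint ranges: [-2.96, 2.96], [-0.34, 2.1], [-1.41, 1.46], [0.24, 2.44], [-1.37, 4.51], [0.17, 1.92], [-2.96, 2.96]. Speed limits (rad/s): [2.39, 2.39, 3.14, 3.14, 3.14, 3.14, 3.14].

## Interface

Orientations are given as a unit quaternion [w, x, y, z].
In Python, from station import arm gives the robot as it stands.
- The arm moves only by the shell command python3 -m creep 'ROWS'. ROWS is JSON, a list that holds one entry, the list of rows, each a list of 7 numbers: the shift along the tool's x, y, z in m, then the turn, a rotation vector about the tool's x, y, z in rad, then the closure, from 0 (fully open) to 1 (shut). A call has 1 to 12 rows; each row shifts and turns the pose as measured when the row begins, along the tool's axes as they then stand; what a row does not reach is not made up. A row lasts 1/12 s, in which the tool goes at most 41.7 mm and 7.16 degrees, less where a joint would pass 70% of its speed; a pose out of reach is approached as far as the arm can. A call with a gripper value outside its range is refused whole. The fingers move at their own pace and stop on an object; the grip force is fixed at half the most. Time passes only in rows, so rows that do not move let the fingers close. It gives the time, the measured TCP pose, the force and the opening at its end, in the units of the state.
- arm.get_obs(): the state, without advancing time (a new reading comes with each control period).
- arm.get_image(name): name is "side" or "top"; returns a dict with "frame" (400x640x3 uint8, blue, green, red), "camera_matrix" (3x3 intrinsics, pixels), "extrinsics" (4x4, takes a point from camera to world coordinates). Camera axes: x right, y down, z forward; pixel columns grow to the right and rows downward; lengths in m; the calibration is good to about 2 mm. A picture is of the moment at which its call begins. There is no depth.
- arm.finish_job(): hands the job in, once; it reports no verdict.
The state is a dict: "time": time; "joint_positions": joint angles; "joint_velocities": joint speeds; "tau": joint torques, N m; "position": TCP position; "orientation": TCP orientation; "force": force on the tool from outside, world axes, zero at the start; "moment": the same for the moment, N m; "finger_gap": opening from 0.0 (shut) to 1.0 (fully open).
Only numpy, scipy, OpenCV 4.12 (cv2) and the standard library are available. Lean on these libraries where they do the work, as an engineer would, in place of code of your own. Each camera call takes 0.05 s, during which the arm holds its last target. There are 200 camera calls.

## Working session

There is one attempt and no reset: what is moved stays moved. The work goes in short steps, Python scripts to look and compute and a shell command to move; the robot and the scene stay as the last step left them, time stands still between calls to the robot, and variables do not carry over. Pictures are saved under pics/ and viewed, about 8 in all and at most 12, crops included, and the job is handed in when it is done.

```bash
ls; mkdir -p pics
python3 - <<'E'
from station import arm
import cv2
o=arm.get_obs();print({k:(v if isinstance(v,float) else [round(float(x),4) for x in __import__('numpy').ravel(v)]) for k,v in o.items()}, arm.hold_point_z)
for n in("top","side"):
    d=arm.get_image(n);cv2.imwrite(f"pics/{n}0.png",d["frame"]);print(n,d["camera_matrix"],d["extrinsics"])
E
```

```text
pics
{'time': 0.0, 'joint_positions': [-1.2441, 0.4778, 0.0224, 1.5564, -0.0115, 1.1093, -0.0831], 'joint_velocities': [0.0008, 0.0013, 0.0008, -0.0006, 0.0011, -0.0003, -0.0011], 'tau': [-0.0008, -58.2829, 1.5336, -27.2608, -0.0545, 0.0166, 0.0002], 'position': [0.2841, 0.6117, 0.2217], 'orientation': [-0.0001, 0.2157, 0.9765, -0.0009], 'force': [-0.0523, -0.2986, -0.3715], 'moment': [0.0162, 0.0394, 0.0364], 'finger_gap': 0.9978113604254631} -0.0187
top [[503.57725379   0.         330.87495673]
 [  0.         503.57725379 203.70952689]
 [  0.           0.           1.        ]] [[-0.01928283 -0.98503652  0.17126365  0.39862537]
 [-0.99910415  0.02543832  0.03381985  0.04229066]
 [-0.03767045 -0.17045808 -0.9846446   1.08264136]
 [ 0.          0.          0.          1.        ]]
side [[386.66588646   0.         323.55854783]
 [  0.         386.66588646 203.60981308]
 [  0.           0.           1.        ]] [[-0.96644085 -0.15767331  0.20280828  0.39062417]
 [-0.25685746  0.58069345 -0.77254085  0.7014029 ]
 [ 0.00403963 -0.79870786 -0.60170544  0.60259372]
 [ 0.          0.          0.          1.        ]]
```

View pics/top0.png

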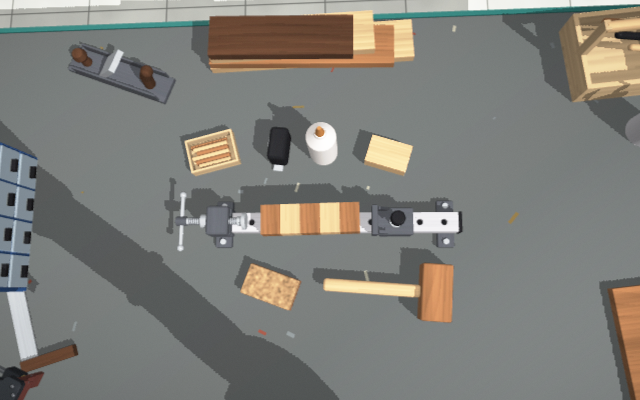

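View pics/side0.png

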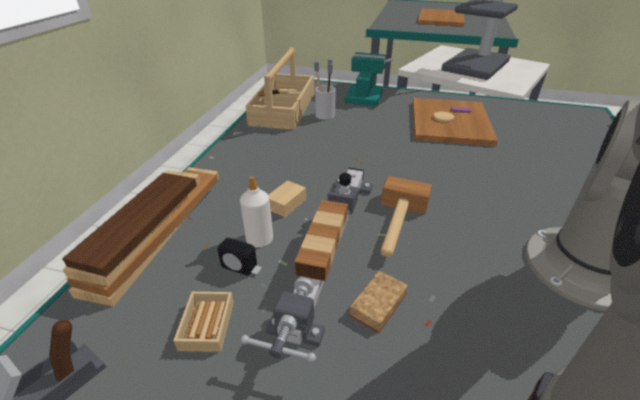

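```bash
cat > h.py <<'E'
import numpy as np, cv2
from station import arm
def ray(d,u,v,z):
    K,E=d["camera_matrix"],d["extrinsics"]
    r=E[:3,:3]@np.linalg.solve(K,[u,v,1]); return E[:3,3]+r*(z-E[2,3])/r[2]
def proj(d,p):
    E=d["extrinsics"]; c=E[:3,:3].T@(np.array(p)-E[:3,3]); q=d["camera_matrix"]@c; return q[:2]/q[2]
def crop(n,u0,v0,u1,v1,s,f):
    d=arm.get_image(n); im=cv2.resize(d["frame"][v0:v1,u0:u1],None,fx=s,fy=s,interpolation=cv2.INTER_CUBIC)
    cv2.imwrite(f,im); return d
E
python3 - <<'E'
from h import *
a=cv2.imread("pics/top0.png"); s=cv2.imread("pics/side0.png")
A=cv2.resize(a[185:255,170:330],None,fx=5,fy=5,interpolation=cv2.INTER_CUBIC)[:295]
A=cv2.resize(a[190:250,170:330],None,fx=5,fy=5,interpolation=cv2.INTER_CUBIC)
B=cv2.resize(a[190:250,310:470],None,fx=5,fy=5,interpolation=cv2.INTER_CUBIC)
cv2.imwrite("pics/c1.png",np.vstack([A,B]))
E
```

```text
(no output)
```

View pics/c1.png

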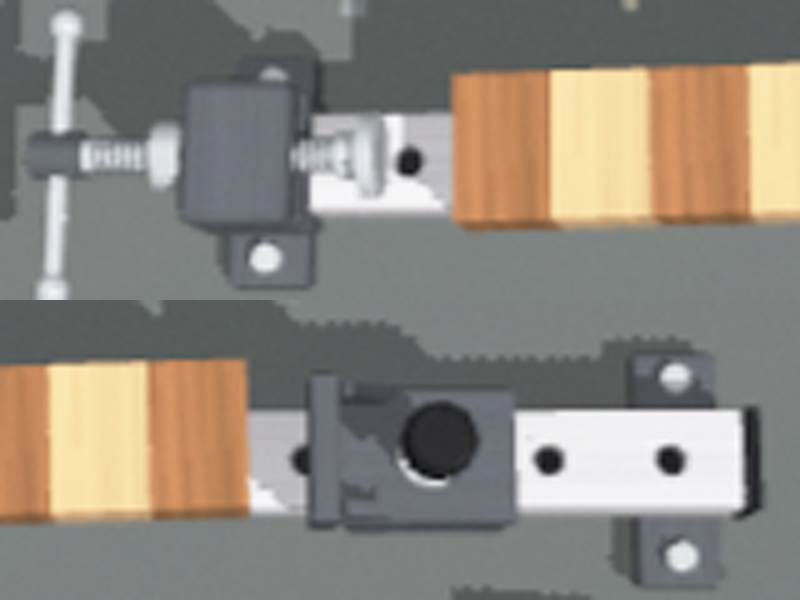

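Run:
```python
from h import *
d=arm.get_image("top")
U=lambda x,y:(170+(x+.5)/5-.5,190+(y+.5)/5-.5)
L=lambda x,y:(310+(x+.5)/5-.5,190+(y-300+.5)/5-.5)
for n,p,z in [("blank LT",U(452,74),.083),("LB",U(452,222),.083),("RT",L(247,360),.083),("RB",L(247,515),.083),
 ("hole U",U(409,160),.045),("hole1",L(549,460),.045),("hole2",L(670,460),.045),("bar endT",L(743,410),.045),("bar endB",L(743,515),.045),
 ("pad bottom edge",U(387,157),.046),("pad ctr",U(385,157),.064),("knob",L(440,440),.110),
 ("jaw face T",L(308,374),.084),("jaw face B",L(308,522),.084),("bar U T",U(330,112),.045),("bar U B",U(330,212),.045),("bottle top",(320,131),.168),("tape",(280,130),.062),("tape2",(278,168),.0),("mallet handle tip",(325,285),.03),("sandingTR",(299,283),.029),("sandTL",(252,266),.029)]:
    print(n,ray(d,*p,z)[:2].round(4))
```

```text
blank LT [0.5748 0.2203]
LB [0.5145 0.22  ]
RT [0.5753 0.0199]
RB [0.5127 0.0217]
hole U [0.5454 0.245 ]
hole1 [ 0.5369 -0.1043]
hole2 [ 0.5357 -0.1539]
bar endT [ 0.5558 -0.185 ]
bar endB [ 0.5122 -0.1823]
pad bottom edge [0.5468 0.2541]
pad ctr [0.5442 0.2513]
knob [ 0.5371 -0.0534]
jaw face T [ 0.5688 -0.0044]
jaw face B [ 0.5092 -0.0024]
bar U T [0.5666 0.2786]
bar U B [0.5243 0.2781]
bottle top [0.6979 0.0916]
tape [0.7375 0.1822]
tape2 [0.6704 0.1953]
mallet handle tip [0.4116 0.0939]
sandingTR [0.4168 0.1478]
sandTL [0.4539 0.2462]
```

```bash
python3 -m creep '[[[-0.0316,-0.0241,0,0,0,0,0],[-0.0316,-0.0241,0,0,0,0,0],[-0.0316,-0.0241,0,0,0,0,0],[-0.0316,-0.0241,0,0,0,0,0],[-0.0316,-0.0241,0,0,0,0,0],[-0.0316,-0.0241,0,0,0,0,0],[-0.0316,-0.0241,0,0,0,0,0],[-0.0316,-0.0241,0,0,0,0,0],[-0.0316,-0.0241,0,0,0,0,0],[-0.0316,-0.0241,0,0,0,0,0],[-0.0316,-0.0241,0,0,0,0,0],[-0.0316,-0.0241,0,0,0,0,0]]]'
python3 -m creep '[[[0,0,0,0,0,0.12,0],[0,0,0,0,0,0.12,0],[0,0,0,0,0,0.12,0],[0,0,0,0,0,0.12,0],[0,0,0,0,0,0.12,0],[0,0,0,0,0,0.12,0],[0,0,0,0,0,0.12,0],[0,0,0,0,0,0.12,0],[0,0,0,0,0,0.12,0]]]'
cat >> h.py <<'E'
from scipy.spatial.transform import Rotation as R
def goto(x,y,z,yaw=-0.0243):
    "print the move (tool axes) that brings the TCP to x,y,z, tool down, tool y along clamp x"
    o=arm.get_obs(); q=o["orientation"]; A=R.from_quat([q[1],q[2],q[3],q[0]])
    c,s=np.cos(yaw),np.sin(yaw)
    T=R.from_matrix(np.array([[-s,c,0],[c,s,0],[0,0,-1.]]).T @ np.eye(3)) if 0 else R.from_matrix(np.array([[-s,c,0],[c,s,0],[0,0,-1.]]).T)
    print("pos",np.round(o["position"],4),"F",np.round(o["force"],1),"gap",round(o["finger_gap"]*88,1),"t",round(o["time"],2))
    print("shift",A.inv().apply(np.array([x,y,z])-o["position"]).round(4),"turn",(A.inv()*T).as_rotvec().round(4))
E
python3 -c "
from h import *
goto(.544,.12,.223)"
```

```text
time: 1.15
position: [0.508, 0.182, 0.2168]
orientation: [-0.004, 0.206, 0.979, -0.001]
force: [0.6, 0.9, 0.6]
finger_gap: 1.003
time: 1.9
position: [0.5124, 0.165, 0.2157]
orientation: [-0.001, 0.696, 0.718, -0.005]
force: [0.2, -0.1, -0.0]
finger_gap: 0.998
pos [0.5124 0.165  0.2157] F [ 0.2 -0.1 -0. ] gap 87.8 t 1.9
shift [-0.046   0.0302 -0.0073] turn [-0.008   0.005   0.0547]
```

```bash
sed -i 's/    T=.*/    T=R.from_matrix(np.array([[-s,c,0],[c,s,0],[0,0,-1.]]).T)/' h.py
python3 -m creep '[[[-0.023,0.0145,0,-0.004,0.002,0.028,0],[-0.023,0.0145,0,-0.004,0.002,0.027,0],[0,0,0.03,0,0,0,0],[0,0,0.03,0,0,0,0],[0,0,0.02,0,0,0,0],[0,0,0,0,0,0,0]]]'
python3 -c "
from h import *
goto(.5425,.12,.055)
d=crop('top',230,160,400,280,4,'pics/c2.png')"
```

```text
time: 2.4
position: [0.5443, 0.119, 0.1342]
orientation: [0.001, 0.719, 0.695, 0.002]
force: [-0.0, -0.1, -0.7]
finger_gap: 1.005
pos [0.5443 0.119  0.1342] F [-0.  -0.1 -0.7] gap 88.4 t 2.4
shift [ 0.0009 -0.0022  0.0792] turn [ 0.0045 -0.0008 -0.0086]
```

View pics/c2.png

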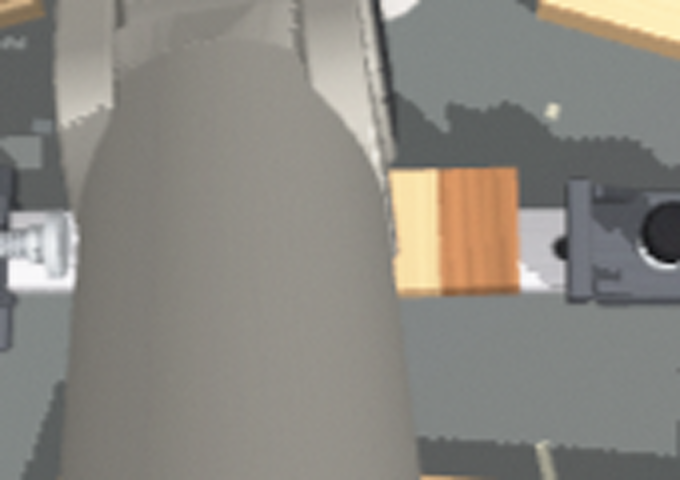

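```bash
python3 -m creep '[[[0.0009,-0.0022,0.02,0.004,0,-0.009,0],[0,0,0.02,0,0,0,0]]]'
python3 -c "
from h import *
goto(.5425,.12,.055)
d=crop('side',190,90,430,270,3,'pics/c3.png')"
```

```text
time: 2.62
position: [0.5469, 0.1211, 0.1001]
orientation: [0.002, 0.715, 0.699, 0.005]
force: [-0.7, 0.3, -0.1]
finger_gap: 0.999
pos [0.5469 0.1211 0.1001] F [-0.7  0.3 -0.1] gap 87.9 t 2.62
shift [-0.0015 -0.0048  0.045 ] turn [ 0.0096 -0.0046  0.0005]
```

View pics/c3.png

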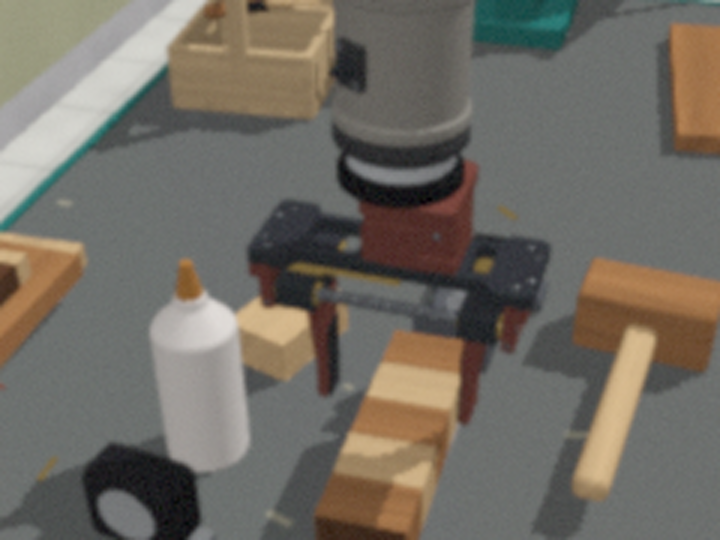

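```bash
python3 -m creep '[[[-0.0015,-0.0048,0.015,0.0096,-0.0046,0,0],[0,0,0.015,0,0,0,0],[0,0,0.014,0,0,0,0],[0,0,0,0,0,0,0]]]'
python3 -c "
from h import *
goto(.5425,.12,.055)"
```

```text
time: 3.0
position: [0.5423, 0.1209, 0.0546]
orientation: [-0.0, 0.715, 0.699, -0.0]
force: [-0.3, -0.8, -0.3]
finger_gap: 1.001
pos [0.5423 0.1209 0.0546] F [-0.3 -0.8 -0.3] gap 88.1 t 3.0
shift [-0.0009  0.0003 -0.0004] turn [-0.0006 -0.0001  0.0018]
```

Well aligned; close the fingers on the blank.

```bash
python3 -m creep '[[[0,0,0,0,0,0.0018,0.4],[0,0,0,0,0,0,0.4],[0,0,0,0,0,0,0.4],[0,0,0,0,0,0,0.4],[0,0,0,0,0,0,0.4],[0,0,0,0,0,0,0.4]]]'
python3 -c "
from h import *
goto(.5425,.145,.055)"
```

```text
time: 3.5
position: [0.5443, 0.1217, 0.0589]
orientation: [0.001, 0.716, 0.698, 0.002]
force: [-0.5, -0.3, -4.1]
finger_gap: 0.688
pos [0.5443 0.1217 0.0589] F [-0.5 -0.3 -4.1] gap 60.5 t 3.5
shift [ 0.0232 -0.0024  0.0039] turn [ 0.0035 -0.002   0.    ]
```

```bash
python3 -m creep '[[[0,0,0.002,0,0,0,0.4]]]'; python3 -m creep '[[[0,0,0.001,0,0,0,0.4]]]'
python3 -c "
from h import *
goto(.5425,.145,.055)"
```

```text
time: 3.58
position: [0.5445, 0.1218, 0.0582]
orientation: [0.0, 0.715, 0.699, 0.002]
force: [-9.7, -1.6, 33.8]
finger_gap: 0.683
time: 3.67
position: [0.5445, 0.1218, 0.0583]
orientation: [0.0, 0.715, 0.699, 0.002]
force: [-3.4, -0.7, 7.8]
finger_gap: 0.684
pos [0.5445 0.1218 0.0583] F [-3.4 -0.7  7.8] gap 60.2 t 3.67
shift [ 0.0232 -0.0026  0.0034] turn [ 0.0034 -0.0031  0.0009]
```

```bash
python3 -m creep '[[[0.005,0,0,0,0,0,0.4],[0.005,0,0.0005,0,0,0,0.4]]]'
python3 -c "
from h import *
goto(.5425,.145,.0583)"
```

```text
time: 3.83
position: [0.5447, 0.1307, 0.0583]
orientation: [0.0, 0.716, 0.698, 0.002]
force: [0.2, -2.9, 5.6]
finger_gap: 0.684
pos [0.5447 0.1307 0.0583] F [ 0.2 -2.9  5.6] gap 60.2 t 3.83
shift [ 0.0143 -0.0025  0.    ] turn [ 0.0034 -0.0025 -0.0011]
```

```bash
python3 -m creep '[[[0.005,-0.0005,0.0003,0,0,0,0.4],[0.005,-0.0005,0.0003,0,0,0,0.4],[0.004,0,0.0003,0,0,0,0.4]]]'
python3 -c "
from h import *
goto(.5432,.154,.0583)"
```

```text
time: 4.08
position: [0.5454, 0.1436, 0.0583]
orientation: [0.002, 0.717, 0.697, 0.002]
force: [-0.9, -5.1, 6.6]
finger_gap: 0.683
pos [0.5454 0.1436 0.0583] F [-0.9 -5.1  6.6] gap 60.1 t 4.08
shift [ 0.0103 -0.0024  0.    ] turn [ 0.0055 -0.0003 -0.0028]
```

```bash
python3 -m creep '[[[0.003,-0.001,0.0003,0.002,0,-0.002,0.4],[0.003,-0.001,0.0003,0.001,0,-0.001,0.4]]]'
python3 -m creep '[[[0.002,-0.0005,0.0003,0.001,0,0,0.4]]]'
python3 -m creep '[[[0.002,0,0.0003,0,0,0,0.4]]]'
python3 -c "
from h import *
goto(.5432,.154,.0583)"
```

```text
time: 4.25
position: [0.5447, 0.1499, 0.0583]
orientation: [0.002, 0.716, 0.698, 0.001]
force: [0.2, -4.6, 5.9]
finger_gap: 0.682
time: 4.33
position: [0.5446, 0.152, 0.0583]
orientation: [0.002, 0.716, 0.699, 0.001]
force: [0.1, -5.2, 5.8]
finger_gap: 0.684
time: 4.42
position: [0.5448, 0.1537, 0.0583]
orientation: [0.002, 0.716, 0.698, 0.001]
force: [0.2, -5.4, 7.2]
finger_gap: 0.683
pos [0.5448 0.1537 0.0583] F [ 0.2 -5.4  7.2] gap 60.1 t 4.42
shift [ 0.0003 -0.0016  0.    ] turn [ 0.0043  0.0013 -0.    ]
```

No contact yet; 1 mm steps.

```bash
for i in 1; do python3 -m creep '[[[0.001,-0.0005,0.0003,0.002,0,0,0.4]]]';python3 -m creep '[[[0.001,-0.0005,0.0003,0.001,0,0,0.4]]]';python3 -m creep '[[[0.001,0,0.0003,0,0,0,0.4]]]'; done | grep -E 'pos|force'
```

```text
position: [0.5448, 0.1541, 0.0583]
force: [1.0, -6.9, 4.4]
position: [0.5448, 0.154, 0.0583]
force: [-0.4, -6.2, 6.6]
position: [0.5448, 0.154, 0.0583]
force: [-3.0, -5.6, 9.9]
```

```bash
python3 -m creep '[[[0.002,0,0,0,0,0,0.4]]]' | grep -E 'pos|force'; python3 -m creep '[[[0.003,0,0,0,0,0,0.4]]]' | grep -E 'pos|force'
python3 -c "
from h import *
goto(.5432,.154,.0583)
d=crop('side',230,150,390,330,3,'pics/c4.png')
e=arm.get_image('top');cv2.imwrite('pics/c4t.png',e['frame'])"
```

```text
position: [0.5448, 0.1541, 0.0583]
force: [-1.2, -8.9, 4.1]
position: [0.5444, 0.1543, 0.0583]
force: [-2.3, -11.9, 6.8]
pos [0.5444 0.1543 0.0583] F [ -2.3 -11.9   6.8] gap 60.2 t 4.83
shift [-0.0003 -0.0012 -0.    ] turn [ 0.0009  0.0107 -0.0031]
```

View pics/c4.png

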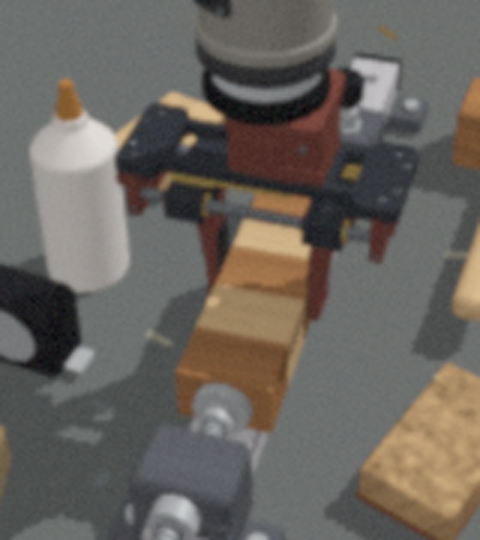

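```bash
python3 -m creep '[[[0.001,0,0,0,0,0,0],[0,0,0,0,0,0,0],[0,0,0,0,0,0,0],[0,0,0,0,0,0,0]]]'; python3 -m creep '[[[0,0,-0.03,0,0,0,0],[0,0,-0.03,0,0,0,0],[0,0,-0.03,0,0,0,0]]]'
python3 -c "
from h import *
goto(.5379,-.0534,.15)
e=arm.get_image('top');cv2.imwrite('pics/c5t.png',e['frame'])"
```

```text
time: 5.27
position: [0.5432, 0.158, 0.0573]
orientation: [0.003, 0.716, 0.698, -0.004]
force: [-0.1, -0.0, 0.4]
finger_gap: 0.944
time: 5.52
position: [0.5379, 0.1603, 0.1428]
orientation: [-0.0, 0.715, 0.699, -0.01]
force: [-0.1, 0.8, 0.5]
finger_gap: 1.002
pos [0.5379 0.1603 0.1428] F [-0.1  0.8  0.5] gap 88.2 t 5.52
shift [-0.2137  0.0046 -0.0043] turn [-0.0142  0.0141  0.0021]
```

```bash
python3 -m creep '[[[-0.035,0.0008,-0.002,-0.003,0.003,0,0],[-0.035,0.0008,-0.001,-0.003,0.003,0,0],[-0.035,0.0008,0,-0.003,0.003,0,0],[-0.035,0.0008,0,-0.003,0.003,0,0],[-0.035,0.0008,0,-0.003,0.003,0,0],[-0.035,0,0,0,0,0,0],[0,0,0,0,0,0,0]]]'
python3 -c "
from h import *
goto(.5379,-.0534,.15)
a=crop('top',170,190,370,250,4,'pics/a.png')
b=crop('side',230,150,390,330,2,'pics/b.png')
A=cv2.imread('pics/a.png');B=cv2.imread('pics/b.png');B=cv2.copyMakeBorder(B,0,0,0,A.shape[1]-B.shape[1],0);cv2.imwrite('pics/c6.png',np.vstack([A,B]))"
```

```text
time: 6.15
position: [0.5471, -0.0455, 0.1553]
orientation: [0.003, 0.709, 0.705, 0.013]
force: [-0.1, -0.4, 0.5]
finger_gap: 0.998
pos [ 0.5471 -0.0455  0.1553] F [-0.1 -0.4  0.5] gap 87.8 t 6.15
shift [-0.0081 -0.0092  0.005 ] turn [ 0.0227 -0.0155  0.0189]
```

View pics/c6.png

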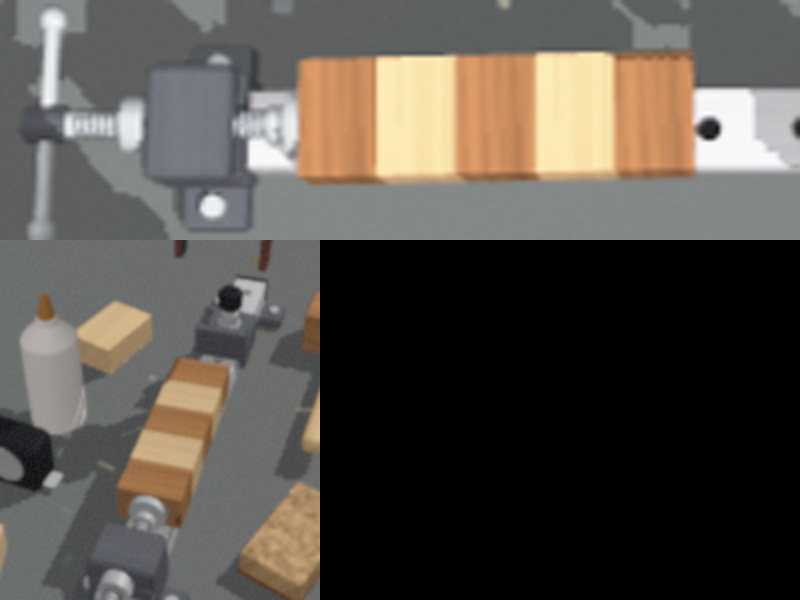

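```bash
cat > yaw.py <<'E'
from h import *
def edge(d,im,u0,u1,v0,v1,z):
    g=im.astype(float).sum(2); P=[]
    for u in range(u0,u1):
        c=np.abs(np.diff(g[v0:v1,u])); c[c<0.5*c.max()]=0; v=v0+.5+(c*np.arange(len(c))).sum()/c.sum()
        P.append(ray(d,u,v,z)[:2])
    P=np.array(P); return P
def fit(P):
    k=np.polyfit(P[:,1],P[:,0],1); return k
d=arm.get_image("top"); im=d["frame"]; o=cv2.imread("pics/top0.png")
b=np.vstack([edge(d,o,237,258,205,216,.045),edge(d,o,418,455,205,215,.045)])
b2=np.vstack([edge(d,o,418,455,227,236,.045)])
print("bar top",fit(b),"bar bot right",fit(b2))
print("blank0 top",fit(edge(d,o,264,356,198,208,.083)))
for n,I in(("0",o),("now",im)):
    k0=(264,356) if n=="0" else (248,340)
    for v0,v1 in((198,210),):
        P=edge(d,I,*k0,v0,v1,.083);k=fit(P);print(n,k,"res",np.std(P[:,0]-np.polyval(k,P[:,1])))
    # end edges of blank: columns
    g=I.astype(float).sum(2)
E
python3 yaw.py
```

```text
bar top [0.02036199 0.55995247] bar bot right [0.02637205 0.51891455]
blank0 top [-0.00603459  0.57628812]
0 [-0.00603459  0.57628812] res 0.0002839228552989221
now [0.01564407 0.57282512] res 0.0009705800036134272
```

```bash
python3 -m creep '[[[0.035,-0.004,0.0,0.011,-0.007,0.01,1],[0.036,-0.003,0,0.011,-0.007,0.009,1],[0,0,0,0,0,0,1],[0,0,0,0,0,0,1],[0,0,0,0,0,0,1],[0,0,0,0,0,0,1],[0,0,0,0,0,0,1]]]'
python3 -c "
from h import *
goto(.5402,.025,.06)"
```

```text
time: 6.88
position: [0.5405, 0.0473, 0.1547]
orientation: [-0.003, 0.708, 0.706, 0.002]
force: [0.4, 0.0, -0.4]
finger_gap: 0.507
pos [0.5405 0.0473 0.1547] F [ 0.4  0.  -0.4] gap 44.6 t 6.88
shift [-0.023  -0.0001  0.0945] turn [-0.0016 -0.0078  0.022 ]
```

```bash
python3 -m creep '[[[-0.01,0,0,0,-0.004,0.01,1],[-0.01,0,0,0,-0.003,0.01,1],[-0.003,0,0,0,0,0,1],[0,0,0,0,0,0,1],[0,0,0,0,0,0,1],[0,0,0,0,0,0,1],[0,0,0,0,0,0,1]]]'
python3 -c "
from h import *
goto(.5402,.025,.06)"
```

```text
time: 7.47
position: [0.5401, 0.0169, 0.1547]
orientation: [-0.0, 0.718, 0.696, -0.001]
force: [-0.3, -0.1, 0.1]
finger_gap: 0.004
pos [0.5401 0.0169 0.1547] F [-0.3 -0.1  0.1] gap 0.3 t 7.47
shift [ 0.0081 -0.      0.0947] turn [-0.0013  0.001  -0.0079]
```

```bash
python3 -m creep '[[[0.005,0,0.02,0,0,-0.004,1],[0.002,0,0.025,0,0,-0.004,1],[0,0,0.02,0,0,0,1],[0,0,0.012,0,0,0,1],[0,0,0,0,0,0,1]]]'
python3 -c "
from h import *
goto(.5402,.025,.06)"
```

```text
time: 7.88
position: [0.5427, 0.0258, 0.0767]
orientation: [0.001, 0.715, 0.699, 0.002]
force: [0.4, 0.1, -0.3]
finger_gap: 0.005
pos [0.5427 0.0258 0.0767] F [ 0.4  0.1 -0.3] gap 0.5 t 7.88
shift [-0.0009 -0.0026  0.0167] turn [ 0.0042 -0.0013  0.0022]
```

```bash
python3 -m creep '[[[0,-0.0026,0.009,0.004,0,0.002,1],[0,0,0.007,0,0,0,1],[0,0,0,0,0,0,1]]]'|grep -E 'pos|forc'
python3 -m creep '[[[0.005,0,0,0,0,0,1],[0.005,0,0,0,0,0,1]]]'|grep -E 'pos|forc'
python3 -c "
from h import *
goto(.541,.043,.06)"
```

```text
position: [0.5405, 0.0265, 0.0602]
force: [0.1, -0.3, -0.2]
position: [0.5411, 0.0359, 0.0607]
force: [-1.3, 1.0, -0.1]
pos [0.5411 0.0359 0.0607] F [-1.3  1.  -0.1] gap 0.4 t 8.3
shift [ 0.0071 -0.0003  0.0007] turn [ 0.0012 -0.0014 -0.0013]
```

Approach the tail end in small steps.

```bash
python3 -m creep '[[[0.003,0,0,0,0,0,1],[0.002,0,0,0,0,0,1]]]'|grep -E 'pos|forc'
python3 -m creep '[[[0.002,0,0,0,0,0,1]]]'|grep -E 'pos|forc'
python3 -m creep '[[[0.002,0,0,0,0,0,1]]]'|grep -E 'pos|forc'
python3 -m creep '[[[0.002,0,0,0,0,0,1]]]'|grep -E 'pos|forc'
```

```text
position: [0.5421, 0.0427, 0.0617]
force: [0.6, 0.1, 0.1]
position: [0.542, 0.0435, 0.062]
force: [-1.1, -9.9, -1.5]
position: [0.5416, 0.0434, 0.062]
force: [-1.8, -7.4, -1.7]
position: [0.5411, 0.0434, 0.062]
force: [-0.7, -4.2, -1.7]
```

```bash
python3 -m creep '[[[0.004,0,0,0,0,0,1],[0.004,0,0,0,0,0,1]]]'|grep -E 'pos|forc'
python3 -m creep '[[[0.004,0,0,0,0,0,1],[0.004,0,0,0,0,0,1]]]'|grep -E 'pos|forc'
python3 yaw.py | tail -1; python3 -m creep '[[[-0.006,0,0,0,0,0,1],[-0.006,0,0,0,0,0,1],[-0.004,0,-0.02,0,0,0,1],[0,0,-0.03,0,0,0,0],[0,0,-0.03,0,0,0,0],[0,0,-0.01,0,0,0,0],[0,0,0,0,0,0,0]]]'|grep -E 'pos|forc'
python3 yaw.py | tail -1
python3 -c "
from h import *
goto(.5379,-.0534,.14)"
```

```text
position: [0.5401, 0.0435, 0.062]
force: [-0.5, -10.6, 0.7]
position: [0.5395, 0.0433, 0.0621]
force: [-0.0, -10.5, -0.0]
now [0.01740086 0.57173596] res 0.002939468907412292
position: [0.5382, 0.027, 0.1559]
force: [0.8, 0.0, -1.0]
now [0.02313725 0.56847266] res 0.003917339731111247
pos [0.538  0.027  0.1551] F [-0.   0.3  0.1] gap 27.5 t 9.73
shift [-0.08    0.0031  0.017 ] turn [-0.0022  0.023  -0.0148]
```

```bash
python3 -m creep '[[[-0.025,0.001,-0.002,0,0.008,-0.005,0],[-0.025,0.001,0,0,0.008,-0.005,0],[-0.02,0.001,0,0,0.007,-0.005,0],[-0.006,0,0,0,0,0,0],[0,0,0,0,0,0,0],[0,0,0,0,0,0,0]]]'
python3 -c "
from h import *
goto(.5378,-.0534,.082)"; python3 yaw.py|tail -1
```

```text
time: 10.23
position: [0.5357, -0.0476, 0.1513]
orientation: [-0.004, 0.713, 0.701, -0.003]
force: [0.3, 0.7, -1.1]
finger_gap: 0.773
pos [ 0.5357 -0.0476  0.1513] F [ 0.3  0.7 -1.1] gap 68.0 t 10.23
shift [-0.0059  0.0029  0.0693] turn [-0.0097 -0.0021  0.0068]
now [0.02310516 0.57056647] res 0.001933499355372504
```

```bash
python3 -m creep '[[[-0.003,0.0015,0,-0.005,-0.001,0.003,0],[-0.003,0.0015,0.005,-0.005,-0.001,0.003,0],[0,0,0.012,0,0,0,0],[0,0,0.012,0,0,0,0],[0,0,0,0,0,0,0]]]'
python3 -c "
from h import *
goto(.5378,-.0534,.082)
d=crop('side',250,120,410,240,4,'pics/c7.png')
e=crop('top',220,190,460,250,3,'pics/t7.png')
B=cv2.imread('pics/t7.png');A=cv2.imread('pics/c7.png')[:400];B=cv2.copyMakeBorder(B,0,0,0,max(0,A.shape[1]-B.shape[1]),0);A=cv2.copyMakeBorder(A,0,0,0,max(0,B.shape[1]-A.shape[1]),0);cv2.imwrite('pics/v7.png',np.vstack([A,B]))"
```

```text
time: 10.7
position: [0.5396, -0.0478, 0.1197]
orientation: [0.0, 0.713, 0.702, 0.001]
force: [-0.5, -0.1, -1.0]
finger_gap: 1.001
pos [ 0.5396 -0.0478  0.1197] F [-0.5 -0.1 -1. ] gap 88.1 t 10.7
shift [-0.0057 -0.0018  0.0377] turn [ 0.0018 -0.0013  0.0089]
```

View pics/v7.png

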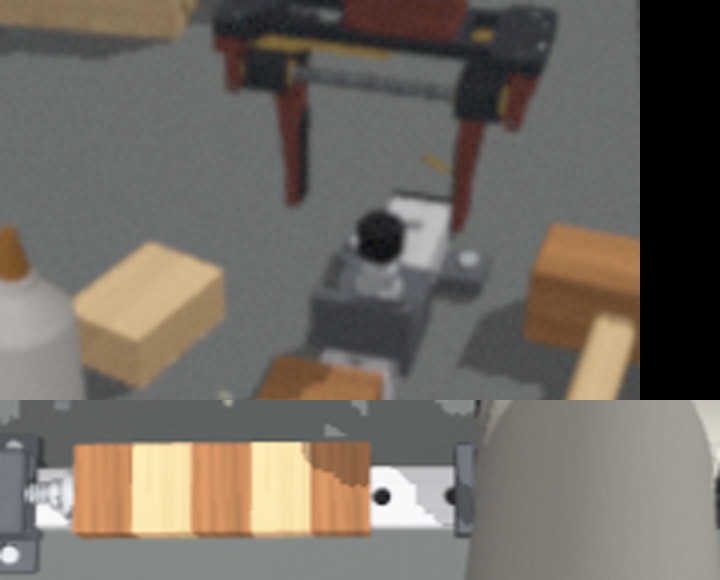

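```bash
python3 -c "
from h import *
d=arm.get_image('side');print(proj(d,[.5378,-.0534,.0975]),'seen',250+380/4-.4,120+237/4-.4)"
python3 -m creep '[[[-0.005,-0.0018,0.006,0.002,0,0.005,0],[-0.001,0,0.012,0,0,0.003,0],[0,0,0.010,0,0,0,0],[0,0,0,0,0,0,0]]]'
python3 -c "
from h import *
goto(.5378,-.0534,.082)"
```

```text
[344.4756125  179.11115959] seen 344.6 178.85
time: 11.18
position: [0.5407, -0.0546, 0.0934]
orientation: [0.002, 0.716, 0.698, 0.003]
force: [-1.2, -0.0, 0.5]
finger_gap: 0.999
pos [ 0.5407 -0.0546  0.0934] F [-1.2 -0.   0.5] gap 87.9 t 11.18
shift [ 0.0011 -0.003   0.0113] turn [ 0.007  -0.002  -0.0001]
```

```bash
python3 -m creep '[[[0.001,-0.003,0.006,0.007,-0.002,0,0.3],[0,0,0.005,0,0,0,0.5],[0,0,0,0,0,0,0.5],[0,0,0,0,0,0,0.5],[0,0,0,0,0,0,0.5],[0,0,0,0,0,0,0.5],[0,0,0,0,0,0,0.5]]]'
python3 -c "
from h import *
goto(.5378,-.0534,.082)"
```

```text
time: 11.77
position: [0.5369, -0.0536, 0.0802]
orientation: [-0.001, 0.716, 0.698, -0.001]
force: [-0.3, 0.3, 0.4]
finger_gap: 0.519
pos [ 0.5369 -0.0536  0.0802] F [-0.3  0.3  0.4] gap 45.7 t 11.77
shift [ 0.0002  0.0009 -0.0018] turn [-0.0026  0.0005 -0.0005]
```

```bash
python3 -m creep '[[[0,0.0009,-0.0015,-0.0026,0,0,1],[0,0,0,0,0,0,1],[0,0,0,0,0,0,1],[0,0,0,0,0,0,1]]]'
python3 -c "
from h import *
goto(.5378,-.0534,.094)"
```

```text
time: 12.1
position: [0.5376, -0.0536, 0.0824]
orientation: [0.0, 0.716, 0.698, 0.0]
force: [0.1, 0.2, -3.2]
finger_gap: 0.329
pos [ 0.5376 -0.0536  0.0824] F [ 0.1  0.2 -3.2] gap 29.0 t 12.1
shift [ 0.0002  0.0002 -0.0116] turn [ 0.0002  0.0001 -0.0005]
```

```bash
python3 -m creep '[[[0,0,0,0,0,0,1],[0,0,0,0,0,0,1]]]'|grep -E 'pos|for|gap'
python3 -m creep '[[[0,0,-0.004,0,0,0,1],[0,0,-0.004,0,0,0,1]]]'|grep -E 'pos|for|gap'
python3 -m creep '[[[0,0,-0.004,0,0,0,1]]]'|grep -E 'pos|for|gap'
```

```text
position: [0.5377, -0.0536, 0.0824]
force: [-1.2, 0.7, -0.3]
finger_gap: 0.327
position: [0.5375, -0.0536, 0.0896]
force: [2.4, -0.3, -8.3]
finger_gap: 0.329
position: [0.5375, -0.0535, 0.0934]
force: [2.2, -0.9, -9.5]
finger_gap: 0.329
```

```bash
python3 -m creep '[[[0,0,-0.002,0,0,0,1]]]'|grep -E 'pos|for|gap'
python3 -m creep '[[[0.006,0,0,0,0,0,1],[0.006,0,0,0,0,0,1]]]'|grep -E 'pos|for|gap'
python3 -c "
from h import *
goto(.5388,-.0036,.0954)"
```

```text
position: [0.5375, -0.0535, 0.0956]
force: [2.3, 0.2, -10.4]
finger_gap: 0.329
position: [0.5377, -0.043, 0.0958]
force: [2.3, -1.1, -9.8]
finger_gap: 0.33
pos [ 0.5377 -0.043   0.0958] F [ 2.3 -1.1 -9.8] gap 29.1 t 12.77
shift [0.0394 0.     0.0003] turn [ 0.0007  0.0033 -0.0026]
```

```bash
python3 -m creep '[[[0.008,0,0,0,0.001,-0.001,1],[0.008,0,0,0,0.001,-0.001,1],[0.008,0,0,0,0.001,0,1],[0.006,0,0,0,0,0,1],[0.003,0,0,0,0,0,1],[0,0,0,0,0,0,1]]]'|grep -E 'pos|for|gap'
python3 -c "
from h import *
goto(.5388,-.0036,.0954)"
```

```text
position: [0.5386, -0.0039, 0.0949]
force: [2.8, -0.8, -9.9]
finger_gap: 0.329
pos [ 0.5386 -0.0039  0.0949] F [ 2.8 -0.8 -9.9] gap 29.0 t 13.27
shift [ 0.0003  0.0002 -0.0005] turn [0.0003 0.0002 0.0031]
```

```bash
python3 -m creep '[[[0.0003,0,0.003,0,0,0.002,1],[0,0,0.003,0,0,0,1]]]'|grep -E 'pos|for'
python3 -m creep '[[[0,0,0.003,0,0,0,1]]]'|grep -E 'pos|for'
python3 -m creep '[[[0,0,0.002,0,0,0,1]]]'|grep -E 'pos|for'
```

```text
position: [0.5386, -0.0031, 0.089]
force: [1.7, -0.6, -8.3]
position: [0.5386, -0.003, 0.0858]
force: [1.7, -0.1, -8.4]
position: [0.5386, -0.0031, 0.0835]
force: [1.9, 0.4, -6.2]
```

```bash
python3 -m creep '[[[0,0,0.0015,0,0,0,1]]]'|grep -E 'pos|for'
python3 -m creep '[[[0,0,0.001,0,0,0,1]]]'|grep -E 'pos|for'
python3 -m creep '[[[0,0,0.001,0,0,0,1]]]'|grep -E 'pos|for'
```

```text
position: [0.5388, -0.0031, 0.0822]
force: [-4.0, 0.2, 17.8]
position: [0.5389, -0.0031, 0.0822]
force: [-4.9, 0.3, 15.5]
position: [0.5388, -0.003, 0.0823]
force: [-2.7, 0.6, 6.2]
```

```bash
python3 -m creep '[[[0,0,0.001,0,0,0,1]]]'; 
python3 -c "
from h import *
d=crop('side',200,120,400,300,3,'pics/f1.png')
e=crop('top',190,190,390,250,3,'pics/f2.png')
cv2.imwrite('pics/f3.png',np.vstack([cv2.imread('pics/f1.png')[:420],cv2.imread('pics/f2.png')]))
goto(.5388,-.0031,.0822)"
```

```text
time: 13.93
position: [0.5388, -0.003, 0.0823]
orientation: [-0.002, 0.716, 0.698, 0.001]
force: [-2.4, 0.3, 3.9]
finger_gap: 0.33
pos [ 0.5388 -0.003   0.0823] F [-3.5 -0.2  6.3] gap 29.1 t 14.03
shift [-0.0001 -0.      0.0001] turn [-0.0007 -0.0046 -0.0008]
```

View pics/f3.png

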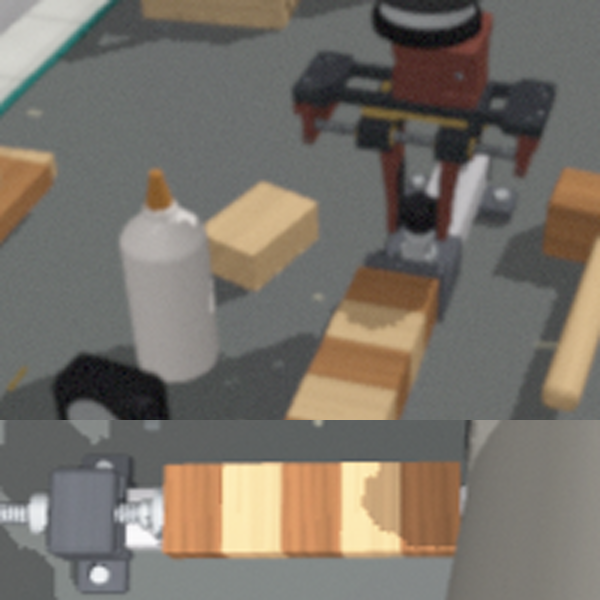

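```bash
python3 -c "
from station import arm
print(arm.finish_job())"
```

```text
the job is handed in; nothing more can be done
None
```

The job is handed in at about 14 s of the 42 s. The blank is against the screw's pad, the tail jaw is one hole closer, and the gripper still holds the knob with the pin home.

**Blank:** I gripped it by its sides and slid it about 32 mm along the bar until the pad stopped it. I then released it and pushed its tail end with closed fingers at about 10 N to square it. The last pictures show it touching the pad. Its edge slope was about 0.023 against the bar's 0.020–0.026, though that fit was noisy because the arm hid part of the view.

**Jaw:** I pulled the plunger up about 13 mm and moved the jaw 50 mm (the tool's y went from -0.0536 to -0.003). The pin then went down with the spring still pulling on it, so it was not riding on the bar. The tool ended at z = 0.0823, against 0.0824 when I first gripped the knob with the pin home. The grip opening was 29 mm with a light 4–6 N push down. I did not tug the jaw to test the lock.

**Less than perfect:**
- While the fingers closed on the blank, the tool drifted up about 4 mm and probably took the blank's weight for a moment. When I pressed it back down, the tool moved only 0.7 mm before stopping, so any lift was less than that. This was before the slide; during the slide the force stayed downward.
- Pressing it back down briefly put 34 N on the tool, through the gripped blank.

I touched none of the other things on the bench. The ones visible in the last pictures looked unmoved, but I did not measure them again.

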